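Lock the vent panel of a microscope lamp supply

ROBOT

A 6-joint arm with a two-finger parallel gripper is mounted at the origin on the work surface. World frame = base frame: x ahead of the robot, y to its left, z up, the work surface at z = 0. Lengths are in m, angles in rad, forces in N, time in s.
With the tool pointing down it reaches from about 0.275 to 0.725 m from the base axis. Payload 15.9 kg.
Tool frame: the origin (TCP) lies at the very end of the fingers, on their centre line; the grasp point (between the pads) lies 19 mm behind it; y points along the fingers, x is the direction in which the jaws open and shut, and the axes are right-handed (so a half turn about y gives the same grasp; the last joint's range is limited). The gripper opens to 85 mm and grips with 20 to 120 N. Pads are 22 mm wide; open, the fingers measure 114 mm over their backs; the gripper's body (76 mm by 85 mm) begins 54 mm behind the grasp point. The pads swing forward as they close: fully open they stand 13 mm farther back than shut.
Start: joints at [1.278, 0.213, -0.034, 1.323, 0, 1.571], TCP at [0.144, 0.479, 0.231] pointing down, gripper open.
Joint ranges: [-2.98, 2.98], [-0.74, 1.72], [-1.14, 1.35], [-2.1, 2.04], [-1.57, 1.44], [-3.14, 3.14]. Speed limits (rad/s): [1.89, 1.89, 2.39, 2.57, 3.14, 3.14].

INTERFACE

Orientations are given as a rotation vector (axis times angle).
In Python, from bench import get_state, eyes, sign_off gives the robot as it stands.
- The arm moves only by the tool send_rows, never from a script. Its argument "plan" is a list that holds one entry, the list of rows, each a list of 7 numbers: the shift along the tool's x, y, z in m, then the turn, a rotation vector about the tool's x, y, z in degrees, then the opening, from 0 (shut) to 1 (fully open). In form: [[[x, y, z, ax, ay, az, claw], ...]]. A call has 1 to 8 rows; each row shifts and turns the commanded pose from where the row before left it, along the tool's axes as they then stand; what a row does not reach is not made up. A row lasts 1/12 s, in which the tool goes at most 41.7 mm and 7.16 degrees, less where a joint would pass 70% of its speed; a pose out of reach is approached as far as the arm can. A call is refused whole if a number of a shift passes 0.0417 or a number of a turn 7.16, either way. A call with a gripper value outside its range is refused whole. The fingers move at their own pace and stop on an object; "force" is the grip in N (left out, the last holds). Time passes only in rows, so rows that do not move let the fingers close. It gives the time, the measured TCP pose, the force and the opening at its end, in the units of the state.
- get_state(): the state, without advancing time (a new reading comes with each control period).
- eyes.grab_frame(name): name is "side" or "top" or "wrist"; returns a dict with "img" (400x640x3 uint8, blue, green, red), "fx", "fy", "cx", "cy" (pixels), "R" (3x3) and "t" (3): a world point X has camera coordinates R X + t; the wrist camera has in their place "T_tool_cam" (4x4, takes a point from camera to tool coordinates, whose origin is the TCP and whose axes are the tool frame's). Camera axes: x right, y down, z forward; pixel columns grow to the right and rows downward; lengths in m; the calibration is good to about 2 mm. The wrist camera is an equidistant fisheye: a pixel r from the principal point sees the ray r / f radians off the axis. A picture is of the moment at which its call begins: read the wrist's pose just before it. There is no depth.
- sign_off(): hands the job in, once; it reports no verdict.
The state is a dict: "time": time; "joint_pos": joint angles; "joint_vel": joint speeds; "tau": joint torques, N m; "ee_pos": TCP position; "ee_rot": TCP orientation; "force": force on the tool from outside, world axes, zero at the start; "ft_torque": the same for the moment, N m; "gripper_width": finger opening in m.
Only numpy, scipy, OpenCV 4.12 (cv2) and the standard library are available. Lean on these libraries where they do the work, as an engineer would, in place of code of your own. Each camera call takes 0.05 s, during which the arm holds its last target. There are 200 camera calls.

TASK

Swing the perforated vent panel of the microscope lamp supply shut, then push its red-winged quarter-turn stud in and turn it a quarter turn clockwise until it clicks into its notch and locks the panel flush, and let go. Feel for the bottom, press gently and turn only where it turns freely: the thin plates behind the stud must be neither bent nor twisted, and the things standing around must stay where they are.

Things in the scene. Friction and masses are not known exactly. Their poses are not given: they have to be found in the camera images.
- supply: Cream lamp supply, a low case 270 (x) x 230 (y) x 110 (z) mm, fixed to the bench. Origin: centre of its underside; z up; -x is its front (controls), roughly towards the robot. A grey perforated panel 210 (x) x 200 (y) x 5 mm covers its top, hinged at its far edge. Shut, the panel's top is at z = 115 mm, its front edge at x = -100 and the stud's axis upright at x = -65, y = 0 mm
- hinge (a point): Middle of the panel's hinge line on the case, at x = +110, y = 0, z = 112.5 mm of the case; the hinge axis is the y axis. The stiff hinge lets the panel stay where it is left. About 1 to 6 N near the front edge swings it shut
- panel (a joint): Opening angle of the vent panel, rad: 0 = shut flush, growing as its front edge rises. Near shut it meets a springy gasket (last 3.5 mm at the front edge, up to 4 N), which may leave an unlocked panel up to 3 mm (0.015 rad) proud
- press_pad (a point): Centre of the teal pad on the panel's top, left of the stud seen from the robot (case +y): a free flat area 35 x 45 mm for pressing the panel shut, 180 mm from the hinge axis and 65 mm beside the stud. An equal pad lies on the stud's other side. z is the panel's outward normal
- wing (a point): Middle of the top of the stud's red wing grip, on the stud's axis. The wing is 38 mm long (this point's x), 10 mm thick (y) and 24 mm high. z is the stud's axis, out of the panel. With panel shut and stud out this point is 166.5 mm above the bench. The stud swings with the panel, 175 mm from the hinge axis
- flange (a point): Centre of the upper face of the stud's round dark flange (60 mm diameter, 6 mm thick), on which the red wing stands: 24 mm below the wing's top, on the stud's axis. Fingers that grip the wing can bear down on it. With the stud out the flange's underside is 21.5 mm above the panel
- stud_push (a joint): How far the stud is pushed into the panel, m: 0 = out, limit 0.0195. A spring returns it: 4.3 N felt at 0 plus 0.2 N per mm. A pin at its lower end must pass a slot in a hidden receptacle before it can turn; turning gets free at 6 to 16 mm of push (panel flush), which differs from unit to unit and cannot be seen. Once turned, it rises about 4 mm into a notch and stays; if not caught it springs back to 0
- stud_turn (a joint): Turning angle of the stud, rad: about 0 = pin in line with the slot, wing along case x; grows clockwise seen from above; locked at 1.57 (wing along case y), end stop 1.62. At the right depth it takes under 0.2 N m. In the notch it reads 1.43 to 1.62; left part-way round it stays, caught, and can be gripped anew
- backplate (a joint): How far the thin hidden plate under the stud's foot is bent, m: 0 = straight. The foot meets it about 0.8 mm beyond the depth where turning gets free, felt as a sharp rise of 8 to 10 N per mm on top of the 5.5 to 8 N felt from the stud's spring there. Bent by more than 0.8 mm (8 N on it) it is damaged
- slotplate (a joint): How far the hidden slotted plate that the stud's pin passes is twisted about the stud's axis, rad: 0 = straight, clockwise positive. A stud turned before its pin is through jams in the slot at about 0.17 rad and twists the plate by 0.2 rad per N m. Twisted by more than 0.06 rad (0.3 N m) either way it is damaged
- lens: Spare steel objective lens, upright, 32 mm diameter, 50 mm high, bystander. Origin at the centre of its underside
- jar: White specimen jar with teal lid, 60 mm diameter, 85 mm high, bystander. Origin at the centre of its underside
- slidebox: Blue box of microscope slides 85 x 50 x 28 mm, bystander. Origin at the centre of its underside

How it is judged:
On the way, in this order (a step that is already met when the one before it is completed fails the run):
1. the panel is swung shut (value of joint panel below 0.03 rad), for 0.1 s.
2. the stud is pushed in and turned to the lock (value of joint panel below 0.012 rad and value of joint stud_turn above 1.4 rad and value of joint stud_push above 0.0012 m), for 0.1 s.
At the end, for the whole second after the job is handed in: The panel lies flush (opening under 0.008 rad), the stud is turned clockwise by more than 1.4 rad and caught by the receptacle (it stays more than 1.2 mm pushed in by itself), at rest, with nothing touching it (value of joint panel below 0.008 rad and value of joint stud_turn above 1.4 rad and value of joint stud_push above 0.0012 m and velocity of joint stud_turn between -0.1 and 0.1 rad/s).
It fails at once if the backplate behind the stud is bent by more than 0.8 mm (8 N) (value of joint backplate above 0.0008 m).
It fails at once if the slotted plate is twisted by more than 0.06 rad (0.3 N m) (value of joint slotplate above 0.06 rad or value of joint slotplate below -0.06 rad).
It fails at once if a bystander is moved by more than 20 mm or tipped (distance of any of lens, jar, slidebox from where it was at the start of the episode above 0.02 m or angle between any of lens, jar, slidebox's own z axis and vertical above 0.5 rad).
It also fails if it takes over 64 s, if anything falls off the work surface, if the arm or the gripper's body presses on something with over 40 N, if the wrist force passes 120 N, or if a joint passes its speed limit or range.

## Working session

There is one attempt and no reset: what is moved stays moved. The work goes in short steps, Python scripts to look and compute and a tool call to move; the robot and the scene stay as the last step left them, time stands still between calls to the robot, and variables do not carry over. Pictures are saved under pics/ and viewed, about 8 in all and at most 12, crops included, and the job is handed in when it is done.

Besides the shell and the picture viewer there is one more tool, called after "Request:" by a JSON object that holds its "api" and its "payload". send_rows: Moves the arm, as the interface text tells. Its arguments: {"type":"object","properties":{"plan":{"type":"array"},"force":{"type":"number"}},"required":["plan"]}

```bash
mkdir -p pics; ls
python3 - <<'E'
from bench import get_state, eyes
import cv2, numpy as np
s=get_state()
for k,v in s.items(): print(k,np.round(v,4))
for n in ("side","top"):
    f=eyes.grab_frame(n); cv2.imwrite(f"pics/{n}0.png",f["img"])
    print(n,f["fx"],f["fy"],f["cx"],f["cy"],np.round(f["R"],4).tolist(),np.round(f["t"],4))
E
```

```text
pics
time 0.0
joint_pos [ 1.278   0.2134 -0.035   1.3235  0.      1.5708]
joint_vel [ 0.0015 -0.0019 -0.     -0.0004  0.      0.0012]
tau [ 1.30000e-03 -6.86156e+01  4.87120e+01  1.75000e-02  1.00000e-04
 -0.00000e+00]
ee_pos [0.1442 0.4784 0.2308]
ee_rot [-1.3343 -0.9902  0.9917]
force [-0.4434  0.0981 -0.2561]
ft_torque [0.0166 0.0625 0.0234]
gripper_width 0.0857
side 394.31351068220005 394.31351068220005 311.7296577625028 193.69250074086028 [[-0.6646, -0.747, 0.0162], [-0.5398, 0.465, -0.7017], [0.5166, -0.4752, -0.7123]] [0.4469 0.3996 0.5528]
top 470.2760404737199 470.2760404737199 311.09272567666915 196.5170972845555 [[0.0293, -0.9995, 0.0092], [-0.9838, -0.0305, -0.1765], [0.1767, -0.0039, -0.9843]] [0.0264 0.6161 1.1196]
```

View pics/side0.png

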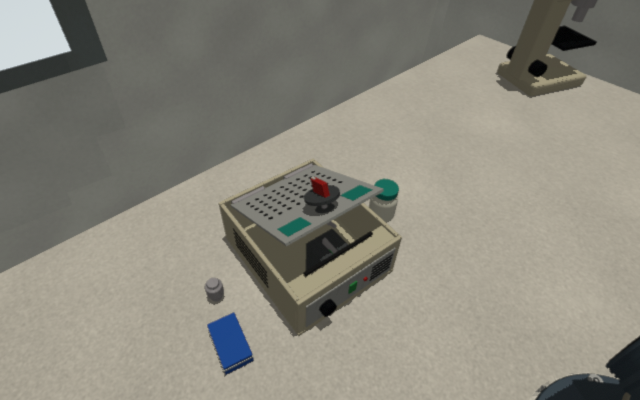

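View pics/top0.png

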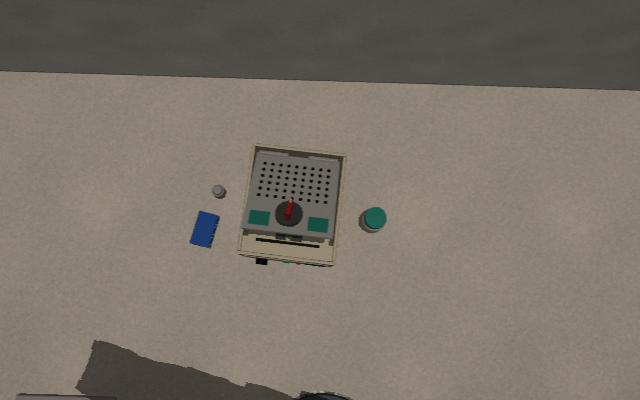

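The side view shows the panel open by about 20–30°, with pads near (294,228) and (357,192) and the wing at (320,187). In the top view the pads are near (259,218) and (318,225) and the wing at (290,208). The jar is right of the case at (375,218); the lens (218,191) and slide box (205,229) are on its left.

```bash
cat > h.py <<'E'
import cv2, numpy as np
from bench import get_state, eyes
def P(f): return np.diag([1,1,1.])@np.array([[f["fx"],0,f["cx"]],[0,f["fy"],f["cy"]],[0,0,1]])@np.c_[f["R"],f["t"]]
def blobs(img,lo,hi,amin=20):
    m=cv2.inRange(cv2.cvtColor(img,cv2.COLOR_BGR2HSV),lo,hi)
    n,_,st,c=cv2.connectedComponentsWithStats(m)
    return [(np.round(c[i],1).tolist(),st[i].tolist()) for i in range(1,n) if st[i,4]>=amin]
def tri(fa,a,fb,b):
    X=cv2.triangulatePoints(P(fa),P(fb),np.array(a,float).reshape(2,1),np.array(b,float).reshape(2,1))[:,0]
    return X[:3]/X[3]
def plane(f,p,z):
    R,t=np.array(f["R"]),np.array(f["t"]); d=R.T@[(p[0]-f["cx"])/f["fx"],(p[1]-f["cy"])/f["fy"],1]; o=-R.T@t
    return o+d*(z-o[2])/d[2]
TEAL=((78,120,60),(95,255,255)); RED=((0,150,60),(8,255,255))
E
python3 - <<'E'
from h import *
for n in ("side","top"):
    f=eyes.grab_frame(n)
    print(n,"teal",blobs(f["img"],*TEAL)); print("red",blobs(f["img"],*RED,5)); print("blue",blobs(f["img"],(105,150,50),(125,255,255)))
    if n=="top": cv2.imwrite("pics/top_crop.png",cv2.resize(f["img"][130:280,180:400],None,fx=3.6,fy=3.6,interpolation=cv2.INTER_CUBIC))
E
```

```text
side teal [([387.5, 187.6], [375, 179, 23, 18, 273]), ([356.0, 192.3], [342, 186, 29, 14, 210]), ([293.7, 226.3], [278, 218, 32, 18, 283])]
red [([320.2, 187.2], [311, 179, 19, 18, 218]), ([365.0, 278.5], [364, 277, 3, 4, 10])]
blue [([229.1, 340.6], [208, 314, 44, 55, 1394]), ([238.9, 365.6], [226, 359, 26, 15, 57])]
top teal [([375.1, 217.3], [365, 207, 21, 21, 348]), ([258.6, 217.2], [248, 210, 22, 15, 267]), ([317.5, 224.3], [308, 217, 20, 16, 266])]
red [([288.4, 209.9], [285, 200, 8, 20, 86])]
blue [([203.7, 228.9], [190, 211, 28, 36, 624])]
```

View pics/top_crop.png

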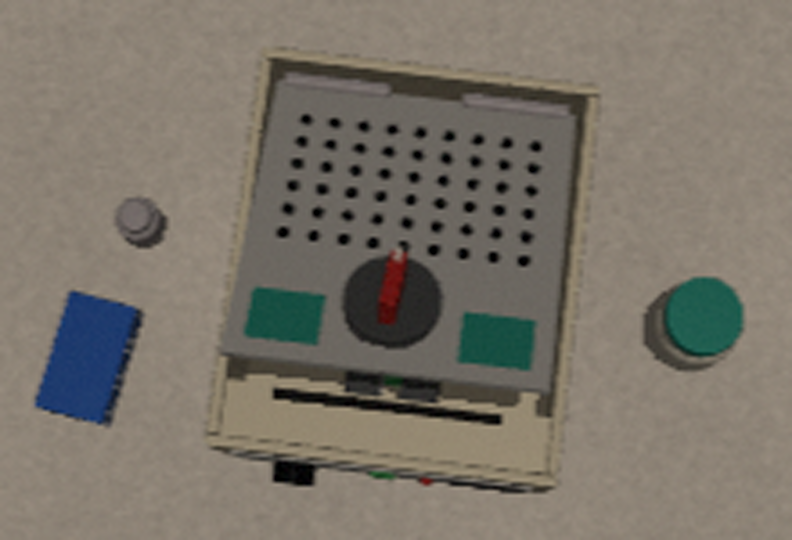

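The crop shows the whole case, yawed slightly clockwise. Its far rim corners are at crop (265,52) and (598,92), and neither pad is occluded.

Run:
```python
from h import *
s=eyes.grab_frame("side");t=eyes.grab_frame("top")
L=tri(s,(293.7,226.3),t,(258.6,217.2)) 
R=tri(s,(356.0,192.3),t,(317.5,224.3))
print("pads +y?",L,R,np.linalg.norm(L-R))
d=L-R; yaw=np.arctan2(-d[0],d[1]); m=(L+R)/2
from scipy.optimize import brentq
th=brentq(lambda a:112.5+2.5*np.cos(a)+180*np.sin(a)-m[2]*1e3,0,1.2)
ux=np.array([np.cos(yaw),np.sin(yaw)])
hinge=m[:2]+ux*(.180*np.cos(th)+.0025*np.sin(th)); org=hinge-.11*ux
print("yaw",np.degrees(yaw),"theta",th,"hinge",hinge,"origin",org)
cr=lambda x,y:(180+(x+.5)/3.6-.5,130+(y+.5)/3.6-.5)
for n,c in dict(FL=(265,52),FR=(598,92)).items(): print(n,plane(t,cr(*c),.11))
uy=np.array([-ux[1],ux[0]])
for n,(a,b) in dict(FL=(135,115),FR=(135,-115),NL=(-135,115),NR=(-135,-115)).items():
    X=np.r_[org+ux*a/1e3+uy*b/1e3,.11];print(n,X); q=P(t)@np.r_[X,1];q=q[:2]/q[2]; print("  topcrop",(q-[180,130])*3.6, end=" "); q=P(s)@np.r_[X,1];print("side",q[:2]/q[2])
# wing
W=tri(s,(320.2,187.2),t,(288.4,209.9)); print("wing centroid",W,"rel case", (W[:2]-org)@ux,(W[:2]-org)@uy)
print("jar",plane(t,(375.1,217.3),.085),"lens",plane(t,(218,190.5),.05),"box",plane(t,(203.7,228.9),.028))
```

```text
pads +y? [0.54176895 0.15914488 0.18457859] [0.5298636  0.02933677 0.18494833] 0.13035343881163738
yaw -5.2402190903202115 theta 0.39918413272917086 hinge [0.70193884 0.0790049 ] origin [0.59239858 0.08905138]
FL [0.72979801 0.18902634 0.11      ]
FR [ 0.70914361 -0.03562842  0.11      ]
FL [0.73733749 0.19124097 0.11      ]
  topcrop [260.9848624   39.81180576] side [216.72385195 200.5680532 ]
FR [ 0.71633121 -0.03779775  0.11      ]
  topcrop [600.0989434   80.44613824] side [312.11654289 156.27910718]
NL [0.46846594 0.21590051 0.11      ]
  topcrop [201.42537023 439.5736494 ] side [296.36687169 302.8369827 ]
NR [ 0.44745967 -0.01313821  0.11      ]
  topcrop [555.18671093 483.01748119] side [400.98154668 235.10107527]
wing centroid [0.55446799 0.09260219 0.21961276] rel case -0.03809636196599595 7.170444162435044e-05
jar [ 0.56340628 -0.1109995   0.085     ] lens [0.62397445 0.27875355 0.05      ] box [0.52863935 0.31270932 0.028     ]
```

```bash
cat >> h.py <<'E'
from scipy.spatial.transform import Rotation as Ro
def go(target,xdir=None):
    """tool-frame shift to world target; turn about tool y so tool x -> +-xdir"""
    s=get_state(); R=Ro.from_rotvec(s["ee_rot"]).as_matrix(); p=np.array(s["ee_pos"])
    print("t",round(s["time"],2),"TCP",np.round(p,4),"toolx",np.round(R[:,0],3),"y",np.round(R[:,1],3),"z",np.round(R[:,2],3),"j6",round(s["joint_pos"][5],3),"F",np.round(s["force"],2),"M",np.round(s["ft_torque"],3))
    d=R.T@(np.array(target)-p); print("tool shift mm",np.round(d*1e3,1))
    if xdir is not None:
        v=R.T@np.array([*xdir,0]); a=np.degrees(np.arctan2(-v[2],v[0])); print("turn about tool y deg",a,"or",a+180,a-180)
E
python3 -c "
from h import *
go([.532,.160,.235],(.0913,.9958))"
```

```text
t 0.3 TCP [0.1443 0.4786 0.2311] toolx [ 0.289  0.957 -0.   ] y [-0. -0. -1.] z [-0.957  0.289 -0.   ] j6 1.571 F [-0.2   0.48  0.21] M [-0.021 -0.007 -0.017]
tool shift mm [-193.1   -3.8 -463.2]
turn about tool y deg -11.539694489910914 or 168.46030551008909 -191.53969448991091
```

Request:
{"api": "send_rows", "payload": {"plan": [[[-0.012,0,-0.029,0,0,0,0],[-0.012,0,-0.029,0,0,0,0],[-0.012,0,-0.029,0,0,0,0],[-0.012,0,-0.029,0,0,0,0],[-0.012,0,-0.029,0,0,0,0],[-0.012,0,-0.029,0,0,0,0],[-0.012,0,-0.029,0,0,0,0],[-0.012,0,-0.029,0,0,0,0]]], "force": 30}}

```text
time: 0.97
ee_pos: [0.3397, 0.3186, 0.2314]
ee_rot: [-1.334, -0.991, 0.991]
force: [0.5, 0.7, 1.0]
gripper_width: -0.0003
```

Request:
{"api": "send_rows", "payload": {"plan": [[[-0.012,0,-0.029,0,0,0,0],[-0.012,0,-0.029,0,0,0,0],[-0.012,0,-0.029,0,0,0,0],[-0.012,0,-0.029,0,0,0,0],[-0.012,0,-0.029,0,0,0,0],[-0.012,0,-0.029,0,0,0,0],[-0.012,0,-0.029,0,0,0,0],[-0.012,0,-0.029,0,0,0,0]]]}}

```text
time: 1.63
ee_pos: [0.5342, 0.1597, 0.2313]
ee_rot: [-1.334, -0.991, 0.991]
force: [-0.7, 1.0, -0.5]
gripper_width: 0.0
```

Request:
{"api": "send_rows", "payload": {"plan": [[[0,0,0,0,-5.75,0,0],[0,0,0,0,-5.75,0,0],[0,0,0,0,0,0,0]]]}}

```text
time: 1.88
ee_pos: [0.5334, 0.1605, 0.231]
ee_rot: [-1.249, -1.144, 1.144]
force: [-0.0, 0.8, 0.3]
gripper_width: -0.0001
```

```bash
python3 -c "
from h import *
go([.532,.160,.235],(.0913,.9958))"
```

```text
t 1.88 TCP [0.5334 0.1605 0.231 ] toolx [ 0.088  0.996 -0.   ] y [-0.001 -0.    -1.   ] z [-0.996  0.088  0.001] j6 0.38 F [-0.02  0.79  0.26] M [-0.001  0.011 -0.027]
tool shift mm [-0.6 -4.   1.4]
turn about tool y deg 0.18791211508243122 or 180.18791211508244 -179.81208788491756
```

Request:
{"api": "send_rows", "payload": {"plan": [[[0,0.01,0,0,0,0,0],[0,0.01,0,0,0,0,0],[0,0.01,0,0,0,0,0],[0,0.01,0,0,0,0,0],[0,0.01,0,0,0,0,0],[0,0.01,0,0,0,0,0],[0,0,0,0,0,0,0]]]}}

```text
time: 2.47
ee_pos: [0.5321, 0.1607, 0.1689]
ee_rot: [-1.25, -1.138, 1.143]
force: [-1.1, -0.1, -1.1]
gripper_width: 0.0001
```

Request:
{"api": "send_rows", "payload": {"plan": [[[0,0.008,0,0,0,0,0],[0,0.008,0,0,0,0,0],[0,0.008,0,0,0,0,0],[0,0.008,0,0,0,0,0],[0,0.008,0,0,0,0,0],[0,0.004,0,0,0,0,0],[0,0,0,0,0,0,0]]]}}

```text
time: 3.05
ee_pos: [0.5326, 0.1608, 0.1262]
ee_rot: [-1.251, -1.14, 1.142]
force: [-0.1, -0.4, 0.0]
gripper_width: 0.0
```

Request:
{"api": "send_rows", "payload": {"plan": [[[0,0.003,0,0,0,0,0],[0,0.002,0,0,0,0,0],[0,0.001,0,0,0,0,0],[0,0.001,0,0,0,0,0],[0,0,0,0,0,0,0]]]}}

```text
time: 3.47
ee_pos: [0.5332, 0.161, 0.1203]
ee_rot: [-1.251, -1.141, 1.141]
force: [-0.8, -0.7, 0.4]
gripper_width: 0.0001
```

Request:
{"api": "send_rows", "payload": {"plan": [[[0,0.001,0,0,0,0,0],[0,0.001,0,0,0,0,0],[0,0.001,0,0,0,0,0],[0,0,0,0,0,0,0]]]}}

```text
time: 3.8
ee_pos: [0.5332, 0.161, 0.1172]
ee_rot: [-1.251, -1.141, 1.141]
force: [0.3, -0.1, 0.2]
gripper_width: -0.0001
```

Run:
```python
from h import *
go([.532,.160,.115])
f=eyes.grab_frame("side"); cv2.imwrite("pics/side1.png",cv2.resize(f["img"][130:330,180:440],None,fx=3,fy=3))
```

```text
t 3.8 TCP [0.5332 0.161  0.1172] toolx [0.092 0.996 0.   ] y [ 0.  0. -1.] z [-0.996  0.092 -0.   ] j6 0.385 F [ 0.28 -0.14  0.15] M [ 0.085 -0.003  0.014]
tool shift mm [-1.1  2.2  1.1]
```

View pics/side1.png

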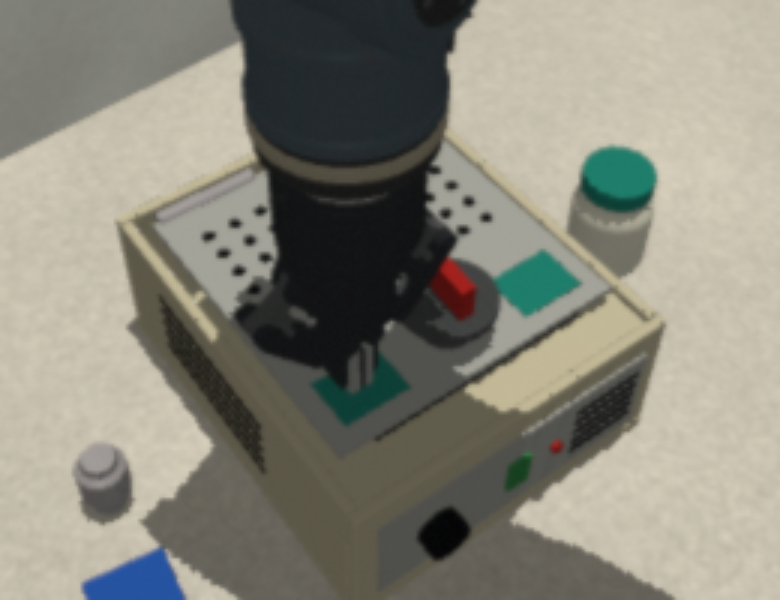

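The panel is almost shut, with the fingertips on the left pad at crop (355,385) and no bystander moved. I'll press it down onto the gasket.

Request:
{"api": "send_rows", "payload": {"plan": [[[0,0.001,0,0,0,0,0],[0,0.001,0,0,0,0,0],[0,0,0,0,0,0,0]]]}}

```text
time: 4.1
ee_pos: [0.5331, 0.161, 0.1153]
ee_rot: [-1.251, -1.141, 1.141]
force: [-0.5, -0.3, 1.4]
gripper_width: -0.0001
```

Request:
{"api": "send_rows", "payload": {"plan": [[[0,0.001,0,0,0,0,0],[0,0,0,0,0,0,0],[0,0,0,0,0,0,0]]]}}

```text
time: 4.35
ee_pos: [0.5332, 0.161, 0.1149]
ee_rot: [-1.251, -1.142, 1.141]
force: [-4.2, -0.9, 11.4]
gripper_width: -0.0002
```

Request:
{"api": "send_rows", "payload": {"plan": [[[0,0.0005,0,0,0,0,0],[0,0,0,0,0,0,0],[0,0,0,0,0,0,0]]]}}

```text
time: 4.6
ee_pos: [0.5332, 0.161, 0.1148]
ee_rot: [-1.252, -1.142, 1.141]
force: [-6.1, -0.6, 18.0]
gripper_width: 0.0002
```

Request:
{"api": "send_rows", "payload": {"plan": [[[0,-0.005,0,0,0,0,0],[0,-0.03,0,0,0,0,0],[0,-0.04,0,0,0,0,0],[0,-0.04,0,0,0,0,0.6],[0.035,0,0.02,0,0,0,0.6],[0.035,0,0.02,0,0,0,0.6],[0.035,0,0.02,0,0,0,0.6],[0.03,0,0.02,0,0,0,0.6]]]}}

```text
time: 5.27
ee_pos: [0.4651, 0.3045, 0.2289]
ee_rot: [-1.251, -1.141, 1.14]
force: [0.9, -0.8, -0.6]
gripper_width: 0.0512
```

Run:
```python
from h import *
fr={}
for n in ("side","top"):
    f=fr[n]=eyes.grab_frame(n)
    print(n,"teal",blobs(f["img"],*TEAL)); print("red",blobs(f["img"],*RED,5))
a=fr["side"]["img"][130:330,180:440]; b=fr["top"]["img"][130:280,180:400]
a=cv2.resize(a,(390,300),interpolation=cv2.INTER_CUBIC); b=cv2.resize(b,(440,300),interpolation=cv2.INTER_CUBIC)
cv2.imwrite("pics/both2.png",cv2.resize(np.hstack([a,b]),(800,289)))
```

```text
side teal [([385.7, 189.4], [374, 180, 24, 20, 390]), ([357.9, 224.7], [345, 215, 28, 21, 319]), ([299.7, 259.2], [284, 248, 32, 24, 417])]
red [([329.9, 225.6], [322, 215, 17, 22, 220]), ([365.0, 278.5], [364, 277, 3, 4, 10])]
top teal [([375.0, 217.5], [365, 207, 21, 22, 353]), ([260.8, 227.9], [251, 220, 20, 17, 273]), ([316.0, 234.5], [307, 227, 19, 16, 267])]
red [([287.8, 227.8], [285, 219, 7, 17, 72])]
```

View pics/both2.png

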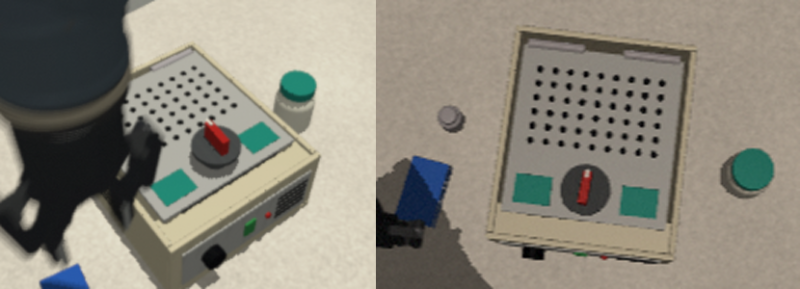

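The panel now lies shut with both pads and the wing clear in both views, and the bystanders are where they were.

Run:
```python
from h import *
s=eyes.grab_frame("side");t=eyes.grab_frame("top")
L=tri(s,(299.7,259.2),t,(260.8,227.9)); R=tri(s,(357.9,224.7),t,(316.0,234.5))
print(L,R,np.linalg.norm(L-R))
for f,l,r in ((s,(299.7,259.2),(357.9,224.7)),(t,(260.8,227.9),(316.0,234.5))):
    l,r=plane(f,l,.1165),plane(f,r,.1165);d=l-r;yaw=np.arctan2(-d[0],d[1]);m=(l+r)/2
    print("mid",m,"dist",np.linalg.norm(d),"yaw",np.degrees(yaw),"stud",m[:2]+.005*np.array([np.cos(yaw),np.sin(yaw)]))
W=tri(s,(329.9,225.6),t,(287.8,227.8)); print("wing centroid",W)
# flange: dark disc centre in both views, upper face z=.1425
for n,f,(x0,y0,x1,y1) in (("side",s,(300,205,350,255)),("top",t,(270,205,305,250))):
    g=cv2.cvtColor(f["img"],cv2.COLOR_BGR2HSV)[y0:y1,x0:x1]; m=((g[...,2]<85)|((g[...,1]>150)&((g[...,0]<9)|(g[...,0]>172)))).astype(np.uint8)
    c=max(cv2.findContours(m,cv2.RETR_EXTERNAL,cv2.CHAIN_APPROX_NONE)[0],key=cv2.contourArea)
    e=cv2.fitEllipse(cv2.convexHull(c)); q=(e[0][0]+x0,e[0][1]+y0); print(n,"flange",q,e[1],plane(f,q,.1425))
h=cv2.cvtColor(t["img"],cv2.COLOR_BGR2HSV)
m=cv2.inRange(h,*RED);m[:, :280]=0;m[:,300:]=0; ys,xs=np.nonzero(m)
e=[plane(t,p,.1665)[:2] for p in zip(xs,ys)];v=np.linalg.svd(e-np.mean(e,0))[2][0];print("wing dir deg",np.degrees(np.arctan2(v[1],v[0])),np.mean(e,0))
go([.5277,.095,.22],(.0913,.9958))
```

```text
[0.52609707 0.16044921 0.11311099] [0.51428736 0.03077601 0.11347451] 0.13021036908566858
mid [0.51801408 0.09713944 0.1165    ] dist 0.12980406145198178 yaw -5.234867539470271 stud [0.52299323 0.09668324]
mid [0.5201864  0.09568623 0.1165    ] dist 0.12969246548362642 yaw -5.097731216935909 stud [0.52516662 0.09524195]
wing centroid [0.52363453 0.09543532 0.15301311]
side flange (328.6314277648926, 231.5746307373047) (31.114315032958984, 34.025447845458984) [0.52082237 0.09937395 0.1425    ]
top flange (288.2443199157715, 228.17679977416992) (25.26390266418457, 26.294784545898438) [0.52439842 0.09515923 0.1425    ]
wing dir deg -167.12917735743446 [0.51836099 0.09382604]
t 5.47 TCP [0.4655 0.3034 0.2286] toolx [ 0.09   0.996 -0.   ] y [-0. -0. -1.] z [-0.996  0.09   0.   ] j6 0.668 F [ 0.64 -1.11 -0.63] M [ 0.003  0.003 -0.012]
tool shift mm [-202.     8.7  -80.7]
turn about tool y deg 0.0799368419599082 or 180.07993684195992 -179.92006315804008
```

Request:
{"api": "send_rows", "payload": {"plan": [[[-0.0288,-0.001,-0.011,0,0,0,0.6],[-0.0288,-0.001,-0.011,0,0,0,0.6],[-0.0288,-0.001,-0.011,0,0,0,0.6],[-0.0288,-0.001,-0.011,0,0,0,0.6],[-0.0288,-0.001,-0.011,0,0,0,0.6],[-0.0288,-0.001,-0.011,0,0,0,0.6],[-0.0288,-0.001,-0.011,0,0,0,0.6],[0,0,0,0,0,0,0.6]]]}}

```text
time: 6.13
ee_pos: [0.5252, 0.0893, 0.2359]
ee_rot: [-1.255, -1.137, 1.138]
force: [-0.8, 0.4, 0.5]
gripper_width: 0.0511
```

Run:
```python
from h import *
go([.524,.0955,.235],(.0913,.9958))
f=eyes.grab_frame("wrist"); cv2.imwrite("pics/wrist3.png",f["img"])
print(f["fx"],f["cx"],f["cy"],np.round(f["T_tool_cam"],4).tolist()); print(blobs(f["img"],*RED))
```

```text
t 6.13 TCP [0.5252 0.0893 0.2359] toolx [ 0.097  0.995 -0.001] y [ 0.001 -0.001 -1.   ] z [-0.995  0.097 -0.001] j6 0.267 F [-0.76  0.44  0.52] M [-0.043  0.006 -0.035]
tool shift mm [6.1 0.9 1.8]
turn about tool y deg -0.3445782753485957 or 179.6554217246514 -180.3445782753486
309.70691628693146 316.56320719913134 196.6689809376429 [[1.0, 0.0012, 0.0003, -0.0001], [0.0001, -0.2788, 0.9603, -0.1419], [0.0013, -0.9603, -0.2788, 0.0704], [0.0, 0.0, 0.0, 1.0]]
[([325.2, 200.8], [317, 175, 17, 57, 717])]
```

View pics/wrist3.png

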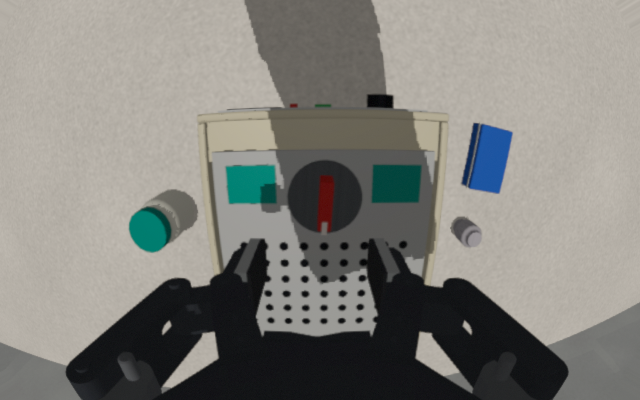

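The wrist view shows the wing from (327,177) to (324,233), nearly in line with the open jaws, with the dark flange around it at about (325,197) and the pads on either side.

```bash
cat >> h.py <<'E'
def wpl(f,st,p,z):
    d=np.array([p[0]-f["cx"],p[1]-f["cy"]]); r=np.hypot(*d)+1e-9; a=r/f["fx"]
    T=np.array(f["T_tool_cam"]); R=Ro.from_rotvec(st["ee_rot"]).as_matrix()
    v=R@T[:3,:3]@np.r_[np.sin(a)*d/r,np.cos(a)]; o=R@T[:3,3]+st["ee_pos"]
    return o+v*(z-o[2])/v[2]
E
python3 - <<'E'
from h import *
st=get_state(); f=eyes.grab_frame("wrist"); g=cv2.cvtColor(f["img"],cv2.COLOR_BGR2HSV)
q=[wpl(f,st,c,.1165) for c,b in blobs(f["img"],*TEAL,200)]; print("teal",np.round(q,4).tolist())
m=cv2.inRange(g,*RED); m[:,:305]=0; m[:,345:]=0
rows=range(185,215); l=[];r=[]
for y in rows:
    x=np.nonzero(m[y])[0]; l.append(wpl(f,st,(x[0]-.5,y),.1665)); r.append(wpl(f,st,(x[-1]+.5,y),.1665))
for n,e in (("l",l),("r",r)):
    e=np.array(e);k=np.polyfit(e[:,0],e[:,1],1);print(n,"yaw",np.degrees(np.arctan(k[0])),"y at x=.524",np.polyval(k,.524))
for y in (177,222,233): print("end",y,wpl(f,st,(325,y),.1665))
mm=((g[...,2]<70)).astype(np.uint8)*255; mm[m>0]=255
sub=mm[155:240,283:368]; cv2.imwrite("pics/m.png",sub)
c=max(cv2.findContours(sub,cv2.RETR_EXTERNAL,cv2.CHAIN_APPROX_NONE)[0],key=cv2.contourArea)
e=cv2.fitEllipse(cv2.convexHull(c)); print("flange",e, wpl(f,st,(e[0][0]+283,e[0][1]+155),.1425))
print(np.round(st["ee_pos"],4))
E
```

```text
teal [[0.5135, 0.0323, 0.1165], [0.525, 0.1597, 0.1165], [0.549, -0.0847, 0.1165]]
l yaw -9.264148202354598 y at x=.524 0.09017701049825795
r yaw -9.72755276519298 y at x=.524 0.10026879065577637
end 177 [0.50205246 0.09936411 0.1665    ]
end 222 [0.53546794 0.09641013 0.1665    ]
end 233 [0.54415428 0.09565568 0.1665    ]
flange ((38.703121185302734, 42.19219970703125), (73.251708984375, 74.75535583496094), 90.34710693359375) [0.52348663 0.09545353 0.1425    ]
[0.5248 0.0913 0.2358]
```

Request:
{"api": "send_rows", "payload": {"plan": [[[0.002,0,0.0008,0,0,0,0.4],[0.001,0.02,0,0,0,0,0.4],[0,0.02,0,0,0,0,0.4],[0,0.01,0,0,0,0,0.4],[0,0,0,0,0,0,0.4],[0,0,0,0,0,0,0.4]]]}}

```text
time: 6.73
ee_pos: [0.5232, 0.0984, 0.186]
ee_rot: [-1.251, -1.141, 1.142]
force: [-0.3, 0.6, 0.6]
gripper_width: 0.0343
```

Run:
```python
from h import *
go([.5237,.0954,.148],(.0913,.9958))
```

```text
t 6.73 TCP [0.5232 0.0984 0.186 ] toolx [ 0.091  0.996 -0.   ] y [-0.001 -0.    -1.   ] z [-0.996  0.091  0.001] j6 0.277 F [-0.33  0.55  0.6 ] M [ 0.028  0.051 -0.048]
tool shift mm [-2.9 38.  -0.8]
turn about tool y deg 0.003943136259428021 or 180.00394313625944 -179.99605686374056
```

Request:
{"api": "send_rows", "payload": {"plan": [[[-0.0029,0,-0.0006,0,0,0,0.4],[0,0.015,0,0,0,0,0.4],[0,0.015,0,0,0,0,0.4],[0,0.007,0,0,0,0,0.4],[0,0,0,0,0,0,0.4],[0,0,0,0,0,0,0.4]]]}}

```text
time: 7.23
ee_pos: [0.524, 0.095, 0.1495]
ee_rot: [-1.252, -1.141, 1.141]
force: [-0.2, -0.5, 0.5]
gripper_width: 0.0344
```

Run:
```python
from h import *
go([.5237,.0954,.148],(.0913,.9958))
f=eyes.grab_frame("wrist"); cv2.imwrite("pics/wrist4.png",cv2.resize(f["img"][130:330,180:460],None,fx=2.5,fy=2.5))
```

```text
t 7.23 TCP [0.524  0.095  0.1495] toolx [0.092 0.996 0.   ] y [ 0.  0. -1.] z [-0.996  0.092 -0.   ] j6 0.271 F [-0.2  -0.46  0.49] M [-0.009 -0.036  0.034]
tool shift mm [0.3 1.5 0.4]
turn about tool y deg -0.03774414989646117 or 179.96225585010353 -180.03774414989647
```

View pics/wrist4.png

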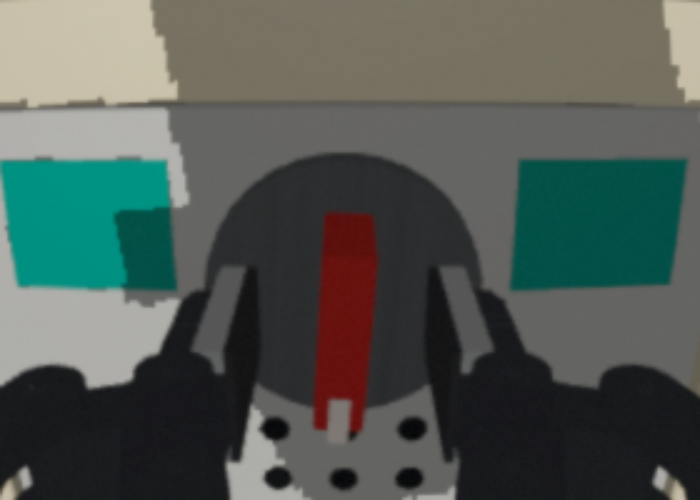

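The wing stands centred between the jaws at crop (347,310), turned about 4° from them. I'll grip it here, just above the flange.

Request:
{"api": "send_rows", "payload": {"plan": [[[0,0.001,0,0,2,0,0.4],[0,0,0,0,0,0,0],[0,0,0,0,0,0,0],[0,0,0,0,0,0,0],[0,0,0,0,0,0,0],[0,0,0,0,0,0,0]]], "force": 30}}

```text
time: 7.78
ee_pos: [0.5242, 0.0952, 0.1483]
ee_rot: [-1.267, -1.116, 1.115]
force: [1.0, 0.5, 4.7]
gripper_width: 0.0092
```

Run:
```python
from h import *
go([.5237,.0954,.148],(.0913,.9958))
```

```text
t 7.78 TCP [0.5242 0.0952 0.1483] toolx [0.126 0.992 0.   ] y [ 0.001  0.    -1.   ] z [-0.992  0.126 -0.001] j6 0.306 F [1.03 0.45 4.67] M [ 0.211 -0.064 -0.045]
tool shift mm [0.2 0.3 0.6]
turn about tool y deg -2.0086159896289995 or 177.991384010371 -182.008615989629
```

Request:
{"api": "send_rows", "payload": {"plan": [[[0,0.001,0,0,0,0,0],[0,0.001,0,0,0,0,0],[0,0,0,0,0,0,0],[0,0,0,0,0,0,0]]]}}

```text
time: 8.12
ee_pos: [0.5241, 0.0951, 0.1459]
ee_rot: [-1.267, -1.116, 1.115]
force: [2.7, 2.0, 5.1]
gripper_width: 0.0092
```

Request:
{"api": "send_rows", "payload": {"plan": [[[0,0.001,0,0,0,0,0],[0,0.001,0,0,0,0,0],[0,0,0,0,0,0,0],[0,0,0,0,0,0,0]]]}}

```text
time: 8.45
ee_pos: [0.5241, 0.0951, 0.144]
ee_rot: [-1.267, -1.116, 1.115]
force: [2.6, 2.2, 6.4]
gripper_width: 0.0095
```

Request:
{"api": "send_rows", "payload": {"plan": [[[0,0.001,0,0,0,0,0],[0,0,0,0,0,0,0],[0,0,0,0,0,0,0]]]}}

```text
time: 8.7
ee_pos: [0.5241, 0.0951, 0.143]
ee_rot: [-1.267, -1.116, 1.115]
force: [2.5, 1.5, 5.0]
gripper_width: 0.0089
```

Request:
{"api": "send_rows", "payload": {"plan": [[[0,0.0005,0,0,0,0,0],[0,0.0005,0,0,0,0,0],[0,0,0,0,0,0,0],[0,0,0,0,0,0,0]]]}}

```text
time: 9.03
ee_pos: [0.5241, 0.0951, 0.142]
ee_rot: [-1.267, -1.116, 1.115]
force: [3.0, 2.1, 6.0]
gripper_width: 0.0091
```

Run:
```python
from h import *
go([.5237,.0954,.143],(.0913,.9958))
f=eyes.grab_frame("wrist"); cv2.imwrite("pics/wrist5.png",cv2.resize(f["img"][130:330,180:460],None,fx=2.5,fy=2.5))
```

```text
t 9.03 TCP [0.5241 0.0951 0.142 ] toolx [0.127 0.992 0.   ] y [ 0.001  0.    -1.   ] z [-0.992  0.127 -0.001] j6 0.306 F [3.03 2.13 5.98] M [ 0.431 -0.538  0.037]
tool shift mm [ 0.2 -1.   0.4]
turn about tool y deg -2.0358430273150394 or 177.96415697268495 -182.03584302731505
```

View pics/wrist5.png

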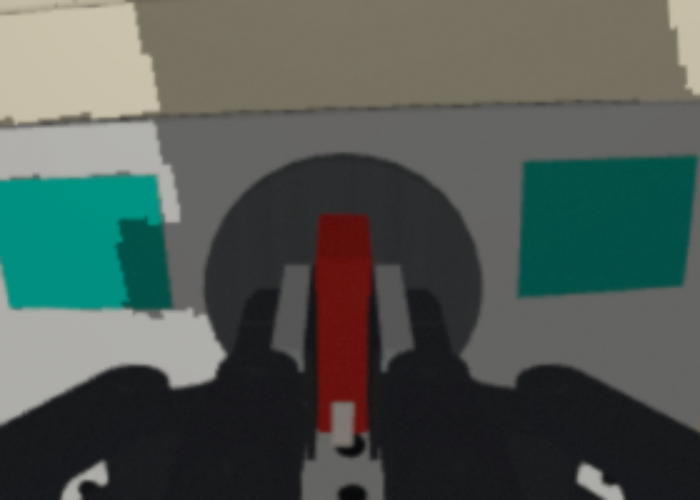

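The wing is held straight between the pads and has moved down with the gripper. The stud is about 6–7 mm in, so I'll go on gently.

Request:
{"api": "send_rows", "payload": {"plan": [[[0,0.0005,0,0,0,0,0],[0,0.0005,0,0,0,0,0],[0,0,0,0,0,0,0],[0,0,0,0,0,0,0]]]}}

```text
time: 9.42
ee_pos: [0.5241, 0.0951, 0.141]
ee_rot: [-1.267, -1.116, 1.115]
force: [2.0, 1.3, 6.0]
gripper_width: 0.0093
```

Request:
{"api": "send_rows", "payload": {"plan": [[[0,0.0005,0,0,0,0,0],[0,0.0005,0,0,0,0,0],[0,0,0,0,0,0,0],[0,0,0,0,0,0,0]]]}}

```text
time: 9.75
ee_pos: [0.5241, 0.0951, 0.14]
ee_rot: [-1.267, -1.116, 1.115]
force: [2.6, 1.3, 5.2]
gripper_width: 0.0093
```

Request:
{"api": "send_rows", "payload": {"plan": [[[0,0.0005,0,0,0,0,0],[0,0.0005,0,0,0,0,0],[0,0,0,0,0,0,0],[0,0,0,0,0,0,0]]]}}

```text
time: 10.08
ee_pos: [0.5241, 0.0951, 0.139]
ee_rot: [-1.267, -1.116, 1.115]
force: [1.1, 1.3, 6.3]
gripper_width: 0.0092
```

Request:
{"api": "send_rows", "payload": {"plan": [[[0,0.0005,0,0,0,0,0],[0,0.0005,0,0,0,0,0],[0,0,0,0,0,0,0],[0,0,0,0,0,0,0]]]}}

```text
time: 10.42
ee_pos: [0.5241, 0.0951, 0.138]
ee_rot: [-1.267, -1.116, 1.115]
force: [2.2, 1.8, 6.2]
gripper_width: 0.0093
```

Request:
{"api": "send_rows", "payload": {"plan": [[[0,0.0005,0,0,0,0,0],[0,0.0005,0,0,0,0,0],[0,0,0,0,0,0,0],[0,0,0,0,0,0,0]]]}}

```text
time: 10.75
ee_pos: [0.5241, 0.0951, 0.1371]
ee_rot: [-1.267, -1.116, 1.115]
force: [2.9, 2.1, 6.3]
gripper_width: 0.009
```

Request:
{"api": "send_rows", "payload": {"plan": [[[0,0.0005,0,0,0,0,0],[0,0.0005,0,0,0,0,0],[0,0,0,0,0,0,0],[0,0,0,0,0,0,0]]]}}

```text
time: 11.08
ee_pos: [0.5241, 0.0951, 0.1361]
ee_rot: [-1.267, -1.116, 1.115]
force: [1.7, 1.8, 7.4]
gripper_width: 0.009
```

Request:
{"api": "send_rows", "payload": {"plan": [[[0,0.0005,0,0,0,0,0],[0,0,0,0,0,0,0],[0,0,0,0,0,0,0]]]}}

```text
time: 11.33
ee_pos: [0.5241, 0.0951, 0.1356]
ee_rot: [-1.267, -1.116, 1.115]
force: [1.7, 2.2, 7.5]
gripper_width: 0.0096
```

Request:
{"api": "send_rows", "payload": {"plan": [[[0,0.0005,0,0,0,0,0],[0,0,0,0,0,0,0],[0,0,0,0,0,0,0]]]}}

```text
time: 11.58
ee_pos: [0.5241, 0.0951, 0.1351]
ee_rot: [-1.267, -1.116, 1.115]
force: [2.4, 2.0, 6.9]
gripper_width: 0.0092
```

Request:
{"api": "send_rows", "payload": {"plan": [[[0,0.0005,0,0,0,0,0],[0,0.0003,0,0,0,0,0],[0,0,0,0,0,0,0],[0,0,0,0,0,0,0]]]}}

```text
time: 11.92
ee_pos: [0.5242, 0.0951, 0.1343]
ee_rot: [-1.267, -1.116, 1.115]
force: [1.6, 1.9, 7.5]
gripper_width: 0.0091
```

Request:
{"api": "send_rows", "payload": {"plan": [[[0,0.0005,0,0,0,0,0],[0,0.0003,0,0,0,0,0],[0,0,0,0,0,0,0],[0,0,0,0,0,0,0]]]}}

```text
time: 12.25
ee_pos: [0.5241, 0.0951, 0.1335]
ee_rot: [-1.267, -1.116, 1.115]
force: [1.9, 1.4, 7.7]
gripper_width: 0.0089
```

Request:
{"api": "send_rows", "payload": {"plan": [[[0,0.0005,0,0,0,0,0],[0,0.0003,0,0,0,0,0],[0,0,0,0,0,0,0],[0,0,0,0,0,0,0]]]}}

```text
time: 12.58
ee_pos: [0.5242, 0.0951, 0.1327]
ee_rot: [-1.267, -1.116, 1.115]
force: [1.7, 2.1, 7.2]
gripper_width: 0.0093
```

Request:
{"api": "send_rows", "payload": {"plan": [[[0,0.0005,0,0,0,0,0],[0,0.0003,0,0,0,0,0],[0,0,0,0,0,0,0],[0,0,0,0,0,0,0]]]}}

```text
time: 12.92
ee_pos: [0.5242, 0.0951, 0.132]
ee_rot: [-1.267, -1.116, 1.115]
force: [1.4, 1.2, 7.5]
gripper_width: 0.0094
```

Run:
```python
from h import *
st=get_state(); f=eyes.grab_frame("wrist")
print("red",blobs(f["img"],*RED,100)); old=cv2.resize(cv2.imread("pics/wrist5.png"),None,fx=.4,fy=.4,interpolation=cv2.INTER_AREA)
print("old",[((np.array(c)+[180,130]).tolist(),(np.array(b)+[180,130,0,0,0]).tolist()) for c,b in blobs(old,*RED,100)])
t=[c for c,b in blobs(f["img"],*TEAL,200)]; 
for z in (.115,.1165,.118): q=[wpl(f,st,c,z) for c in t]; print(z,np.round(q,4).tolist(),np.linalg.norm(q[0]-q[1]))
for n in ("side",):
    g=eyes.grab_frame(n); print(n,blobs(g["img"],*TEAL,100))
```

```text
red [([316.7, 255.4], [306, 216, 23, 87, 1666])]
old [([316.7, 255.5], [306, 216, 23, 88, 1670])]
0.115 [[0.525, 0.159, 0.115], [0.5137, 0.0323, 0.115], [0.5417, -0.0685, 0.115]] 0.127134014874509
0.1165 [[0.5243, 0.1585, 0.1165], [0.5132, 0.033, 0.1165], [0.5408, -0.0669, 0.1165]] 0.12593332531197593
0.118 [[0.5237, 0.1579, 0.118], [0.5126, 0.0337, 0.118], [0.54, -0.0652, 0.118]] 0.12473263574944281
side [([385.8, 189.4], [374, 180, 24, 20, 386]), ([357.8, 224.7], [344, 215, 29, 21, 323]), ([299.7, 259.2], [285, 247, 31, 26, 421])]
```

Request:
{"api": "send_rows", "payload": {"plan": [[[0,0.0005,0,0,0,0,0],[0,0,0,0,0,0,0],[0,0,0,0,0,0,0]]]}}

```text
time: 13.27
ee_pos: [0.5242, 0.0951, 0.1316]
ee_rot: [-1.267, -1.116, 1.115]
force: [0.9, 1.1, 9.7]
gripper_width: 0.0089
```

Request:
{"api": "send_rows", "payload": {"plan": [[[0,0.0002,0,0,0,0,0],[0,0,0,0,0,0,0],[0,0,0,0,0,0,0]]]}}

```text
time: 13.52
ee_pos: [0.5242, 0.0951, 0.1314]
ee_rot: [-1.267, -1.116, 1.115]
force: [1.3, 1.2, 9.9]
gripper_width: 0.0093
```

Vertical force stepped from about 7.5 N to 9.8 N over the last 0.6 mm, so the foot is on the back plate with about 0.25 mm of bend. I'll ease up slightly and try turning, watching the moment.

Request:
{"api": "send_rows", "payload": {"plan": [[[0,-0.0001,0,0,3,0,0],[0,0,0,0,3,0,0],[0,0,0,0,0,0,0]]]}}

```text
time: 13.77
ee_pos: [0.5242, 0.0952, 0.1315]
ee_rot: [-1.312, -1.035, 1.033]
force: [1.2, 1.1, 9.7]
gripper_width: 0.0088
```

```bash
python3 -c "
from h import *
go([.5237,.0954,.1315],(.0913,.9958))"
```

```text
t 13.77 TCP [0.5242 0.0952 0.1315] toolx [0.233 0.972 0.001] y [ 0.001  0.    -1.   ] z [-0.972  0.233 -0.001] j6 0.415 F [1.23 1.08 9.68] M [ 0.4   -0.291 -0.067]
tool shift mm [0.1 0.  0.6]
turn about tool y deg -8.23331347507737 or 171.76668652492262 -188.23331347507738
```

Request:
{"api": "send_rows", "payload": {"plan": [[[0,0,0,0,3,0,0],[0,0,0,0,0,0,0],[0,0,0,0,0,0,0]]]}}

```text
time: 14.02
ee_pos: [0.5242, 0.0952, 0.1315]
ee_rot: [-1.331, -0.998, 0.996]
force: [1.8, 2.3, 9.4]
gripper_width: 0.0092
```

```bash
python3 -c "
from h import *
go([.5237,.0954,.1315],(.0913,.9958))"
```

```text
t 14.02 TCP [0.5242 0.0952 0.1315] toolx [0.281 0.96  0.001] y [ 0.001  0.    -1.   ] z [-0.96   0.281 -0.001] j6 0.464 F [1.77 2.31 9.44] M [ 0.447 -0.289 -0.043]
tool shift mm [0.  0.  0.5]
turn about tool y deg -11.053183673302852 or 168.94681632669716 -191.05318367330284
```

Request:
{"api": "send_rows", "payload": {"plan": [[[0,0,0,0,2.5,0,0],[0,0,0,0,0,0,0],[0,0,0,0,0,0,0]]]}}

```text
time: 14.27
ee_pos: [0.5242, 0.0952, 0.1315]
ee_rot: [-1.347, -0.965, 0.963]
force: [1.8, 2.4, 9.4]
gripper_width: 0.0091
```

```bash
python3 -c "
from h import *
go([.5237,.0954,.1315],(.0913,.9958))"
```

```text
t 14.27 TCP [0.5242 0.0952 0.1315] toolx [0.322 0.947 0.001] y [ 0.001  0.    -1.   ] z [-0.947  0.322 -0.001] j6 0.507 F [1.83 2.36 9.41] M [ 0.465 -0.209  0.006]
tool shift mm [0.  0.  0.6]
turn about tool y deg -13.552829084552014 or 166.447170915448 -193.552829084552
```

Request:
{"api": "send_rows", "payload": {"plan": [[[0,0,0,0,2,0,0],[0,0,0,0,0,0,0],[0,0,0,0,0,0,0]]]}}

```text
time: 14.52
ee_pos: [0.5242, 0.0952, 0.1315]
ee_rot: [-1.359, -0.939, 0.937]
force: [1.6, 2.4, 10.8]
gripper_width: 0.0091
```

```bash
python3 -c "
from h import *
go([.5237,.0954,.1315],(.0913,.9958))"
```

```text
t 14.52 TCP [0.5242 0.0952 0.1315] toolx [0.355 0.935 0.001] y [ 0.001  0.    -1.   ] z [-0.935  0.355 -0.001] j6 0.542 F [ 1.58  2.36 10.77] M [ 0.53  -0.317 -0.057]
tool shift mm [0.  0.  0.5]
turn about tool y deg -15.547303026160577 or 164.4526969738394 -195.5473030261606
```

Request:
{"api": "send_rows", "payload": {"plan": [[[0,-0.0002,0,0,4,0,0],[0,0,0,0,4,0,0],[0,0,0,0,4,0,0],[0,0,0,0,0,0,0]]]}}

```text
time: 14.85
ee_pos: [0.5242, 0.0953, 0.1317]
ee_rot: [-1.428, -0.776, 0.774]
force: [1.3, 2.7, 8.6]
gripper_width: 0.009
```

Run:
```python
from h import *
go([.5237,.0954,.1315],(.0913,.9958))
f=eyes.grab_frame("wrist"); print(blobs(f["img"],*RED,100))
```

```text
t 14.85 TCP [0.5242 0.0953 0.1317] toolx [0.545 0.838 0.001] y [ 0.001  0.001 -1.   ] z [-0.838  0.545 -0.001] j6 0.756 F [1.32 2.75 8.57] M [ 0.621 -0.395 -0.071]
tool shift mm [-0.2  0.2  0.5]
turn about tool y deg -27.79568284282793 or 152.20431715717206 -207.79568284282794
[([316.8, 255.6], [306, 216, 23, 87, 1669])]
```

Request:
{"api": "send_rows", "payload": {"plan": [[[0,0,0,0,5,0,0],[0,0,0,0,5,0,0],[0,0,0,0,5,0,0],[0,0,0,0,5,0,0],[0,0,0,0,5,0,0],[0,0,0,0,5,0,0],[0,0,0,0,5,0,0],[0,0,0,0,0,0,0]]]}}

```text
time: 15.57
ee_pos: [0.5244, 0.0954, 0.1317]
ee_rot: [-1.549, -0.301, 0.299]
force: [3.2, 4.6, 9.0]
gripper_width: 0.0092
```

Run:
```python
from h import *
go([.5237,.0954,.1315],(.0913,.9958))
f=eyes.grab_frame("wrist"); print(blobs(f["img"],*RED,100))
```

```text
t 15.57 TCP [0.5244 0.0954 0.1317] toolx [0.928 0.373 0.002] y [ 0.001  0.001 -1.   ] z [-0.373  0.928  0.   ] j6 1.368 F [3.23 4.58 8.98] M [ 0.878 -0.62  -0.025]
tool shift mm [-0.7  0.2  0.2]
turn about tool y deg -62.86347025921662 or 117.13652974078337 -242.86347025921663
[([316.8, 255.0], [306, 215, 23, 87, 1684])]
```

Request:
{"api": "send_rows", "payload": {"plan": [[[0,0,0,0,5,0,0],[0,0,0,0,5,0,0],[0,0,0,0,5,0,0],[0,0,0,0,4,0,0],[0,0,0,0,4,0,0],[0,0,0,0,3,0,0],[0,0,0,0,0,0,0],[0,0,0,0,0,0,0]]]}}

```text
time: 16.28
ee_pos: [0.5246, 0.0955, 0.1318]
ee_rot: [-1.569, 0.051, -0.053]
force: [4.1, 4.5, 7.9]
gripper_width: 0.0091
```

Run:
```python
from h import *
go([.5237,.0954,.1315],(.0913,.9958))
f=eyes.grab_frame("wrist"); print(blobs(f["img"],*RED,100))
```

```text
t 16.28 TCP [0.5246 0.0955 0.1318] toolx [ 0.998 -0.066  0.002] y [ 0.002  0.001 -1.   ] z [0.066 0.998 0.001] j6 1.817 F [4.14 4.49 7.87] M [ 0.937 -0.759 -0.003]
tool shift mm [-0.9  0.3 -0.2]
turn about tool y deg -88.5469221530114 or 91.4530778469886 -268.5469221530114
[([316.8, 254.9], [306, 215, 23, 87, 1688])]
```

Turned to about 88.5° with the moment near zero throughout. Next I'll let it rise into the notch while still holding it.

Request:
{"api": "send_rows", "payload": {"plan": [[[0,-0.0005,0,0,1,0,0],[0,-0.0005,0,0,0,0,0],[0,-0.0005,0,0,0,0,0],[0,-0.0005,0,0,0,0,0],[0,0,0,0,0,0,0],[0,0,0,0,0,0,0]]]}}

```text
time: 16.83
ee_pos: [0.5246, 0.0955, 0.1338]
ee_rot: [-1.569, 0.064, -0.067]
force: [4.1, 4.0, 7.3]
gripper_width: 0.0091
```

Request:
{"api": "send_rows", "payload": {"plan": [[[0,-0.0005,0,0,0,0,0],[0,-0.0005,0,0,0,0,0],[0,0,0,0,0,0,0],[0,0,0,0,0,0,0]]]}}

```text
time: 17.17
ee_pos: [0.5246, 0.0955, 0.1348]
ee_rot: [-1.569, 0.064, -0.067]
force: [3.3, 3.7, 8.0]
gripper_width: 0.0091
```

```bash
python3 -c "
from h import *
go([.5237,.0954,.1315],(.0913,.9958))"
```

```text
t 17.17 TCP [0.5246 0.0955 0.1348] toolx [ 0.997 -0.083  0.002] y [ 0.002  0.001 -1.   ] z [0.083 0.997 0.001] j6 1.834 F [3.33 3.74 8.03] M [ 0.947 -0.977 -0.012]
tool shift mm [-0.9  3.3 -0.1]
turn about tool y deg -89.52702051315867 or 90.47297948684133 -269.5270205131587
```

Request:
{"api": "send_rows", "payload": {"plan": [[[0,-0.0005,0,0,0,0,0],[0,-0.0005,0,0,0,0,0],[0,0,0,0,0,0,0],[0,0,0,0,0,0,0]]]}}

```text
time: 17.5
ee_pos: [0.5246, 0.0955, 0.1357]
ee_rot: [-1.569, 0.064, -0.067]
force: [4.2, 4.4, 6.8]
gripper_width: 0.0093
```

Request:
{"api": "send_rows", "payload": {"plan": [[[0,-0.0005,0,0,0,0,0],[0,-0.0005,0,0,0,0,0],[0,0,0,0,0,0,0],[0,0,0,0,0,0,0]]]}}

```text
time: 17.83
ee_pos: [0.5246, 0.0955, 0.1367]
ee_rot: [-1.569, 0.064, -0.067]
force: [4.1, 4.0, 6.5]
gripper_width: 0.009
```

```bash
python3 -c "
from h import *
go([.5237,.0954,.1315],(.0913,.9958))"
```

```text
t 17.83 TCP [0.5246 0.0955 0.1367] toolx [ 0.997 -0.083  0.002] y [ 0.002  0.001 -1.   ] z [0.083 0.997 0.001] j6 1.834 F [4.09 3.96 6.5 ] M [ 0.925 -1.028 -0.034]
tool shift mm [-0.9  5.2 -0.1]
turn about tool y deg -89.52435316303234 or 90.47564683696766 -269.52435316303234
```

Request:
{"api": "send_rows", "payload": {"plan": [[[0,-0.0005,0,0,0,0,0],[0,-0.0005,0,0,0,0,0],[0,0,0,0,0,0,0],[0,0,0,0,0,0,0]]]}}

```text
time: 18.17
ee_pos: [0.5245, 0.0955, 0.1371]
ee_rot: [-1.569, 0.065, -0.066]
force: [7.6, 5.5, -3.5]
gripper_width: 0.009
```

Run:
```python
from h import *
go([.5237,.0954,.1315],(.0913,.9958))
f=eyes.grab_frame("wrist"); print(blobs(f["img"],*RED,100)); cv2.imwrite("pics/wrist6.png",cv2.resize(f["img"][100:330,120:520],None,fx=2,fy=2))
g=eyes.grab_frame("side"); print(blobs(g["img"],*TEAL,100))
```

```text
t 18.17 TCP [0.5245 0.0955 0.1371] toolx [ 0.997 -0.083  0.001] y [ 0.001  0.001 -1.   ] z [0.083 0.997 0.001] j6 1.834 F [ 7.63  5.46 -3.47] M [ 1.205 -1.763 -0.013]
tool shift mm [-0.8  5.6 -0.2]
turn about tool y deg -89.52040750420595 or 90.47959249579405 -269.52040750420593
[([317.0, 255.0], [307, 215, 22, 87, 1665])]
[([385.9, 189.4], [374, 180, 24, 20, 386]), ([359.3, 226.0], [347, 217, 26, 19, 242]), ([299.7, 259.2], [285, 247, 31, 26, 421])]
```

View pics/wrist6.png

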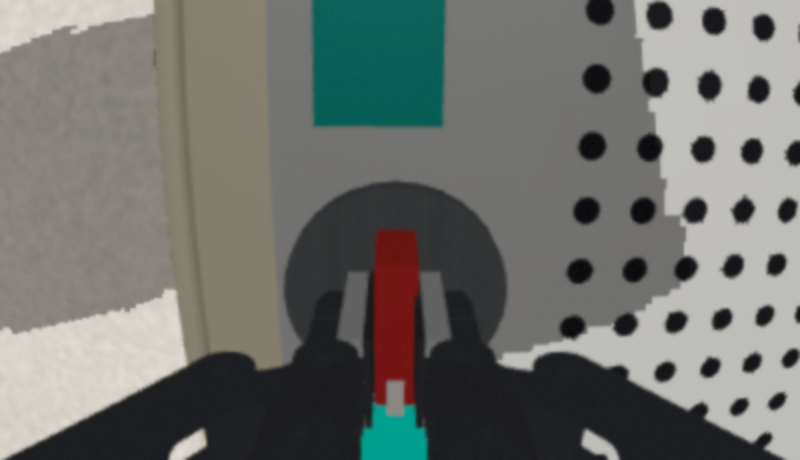

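The wing now lies along case y, and pulling up meets resistance (−3.5 N), so the stud is caught in the notch. I'll release and back off.

Request:
{"api": "send_rows", "payload": {"plan": [[[0,0.0003,0,0,0,0,0],[0,0,0,0,0,0,0.4],[0,0,0,0,0,0,0.4],[0,0,0,0,0,0,0.4],[0,0,0,0,0,0,0.4],[0,-0.005,0,0,0,0,0.4],[0,-0.02,0,0,0,0,0.4],[0,-0.03,0,0,0,0,0.4]]]}}

```text
time: 18.93
ee_pos: [0.5223, 0.0947, 0.1908]
ee_rot: [-1.571, 0.069, -0.062]
force: [0.6, 0.9, -0.4]
gripper_width: 0.0344
```

Request:
{"api": "send_rows", "payload": {"plan": [[[0,-0.03,0,0,0,0,0.4],[0,-0.02,0.02,0,0,0,0.4],[0,0,0.035,0,0,0,0.4],[0,0,0.035,0,0,0,0.4],[0,0,0.035,0,0,0,0.4],[-0.02,0,0.035,0,0,0,0.4],[-0.02,0,0.02,0,0,0,0.4],[0,0,0,0,0,0,0.4]]]}}

```text
time: 19.6
ee_pos: [0.4964, 0.2815, 0.242]
ee_rot: [-1.569, 0.063, -0.062]
force: [-0.6, -0.1, 1.0]
gripper_width: 0.034
```

Run:
```python
from h import *
go([.5237,.0954,.1315],(.0913,.9958))
s=eyes.grab_frame("side");t=eyes.grab_frame("top")
for f in (s,t): print(blobs(f["img"],*TEAL,100),blobs(f["img"],*RED,30))
a=cv2.resize(s["img"][130:330,180:440],(390,300),interpolation=cv2.INTER_CUBIC); b=cv2.resize(t["img"][130:280,180:400],(410,300),interpolation=cv2.INTER_CUBIC)
cv2.imwrite("pics/final.png",np.hstack([a,b]))
```

```text
t 19.6 TCP [0.4964 0.2815 0.242 ] toolx [ 0.997 -0.079 -0.001] y [-0.001  0.001 -1.   ] z [0.079 0.997 0.001] j6 2.165 F [-0.57 -0.09  0.98] M [-0.008 -0.001 -0.008]
tool shift mm [  42.1  110.4 -183.4]
turn about tool y deg -89.3088627655956 or 90.6911372344044 -269.3088627655956
[([385.8, 189.4], [374, 180, 24, 20, 386]), ([357.7, 224.7], [344, 215, 29, 21, 325]), ([299.7, 259.2], [285, 248, 31, 24, 415])] [([328.4, 229.6], [320, 222, 19, 18, 227])]
[([375.0, 217.5], [365, 207, 21, 22, 356]), ([260.8, 227.9], [251, 220, 20, 17, 272]), ([316.0, 234.5], [307, 227, 19, 16, 265])] [([287.1, 227.5], [280, 225, 17, 6, 73])]
```

View pics/final.png

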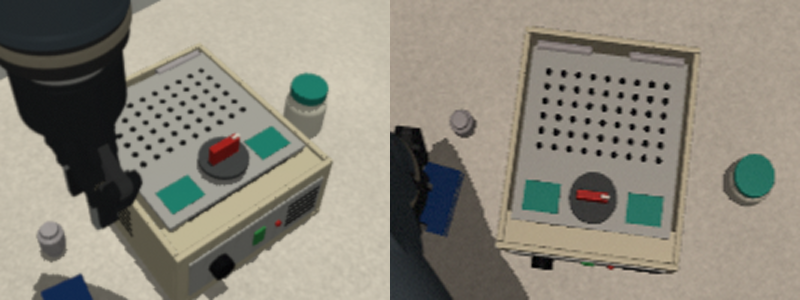

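The wing lies along case y, and the panel and bystanders are in place. I'll check the wing's height before handing in.

Run:
```python
from h import *
from bench import sign_off
s=eyes.grab_frame("side");t=eyes.grab_frame("top")
W=tri(s,(328.4,229.6),t,(287.1,227.5)); print("wing centroid now",W,"before z .1530")
m=cv2.inRange(cv2.cvtColor(t["img"],cv2.COLOR_BGR2HSV),*RED);m[:,:275]=0;m[:,305:]=0;ys,xs=np.nonzero(m)
e=np.array([plane(t,p,.156)[:2] for p in zip(xs,ys)]);v=np.linalg.svd(e-e.mean(0))[2][0];print("wing yaw",np.degrees(np.arctan2(v[1],v[0])),"(case y: 84.8)")
if W[2]<.149: print(sign_off())
```

```text
wing centroid now [0.52518457 0.09734577 0.14261466] before z .1530
wing yaw -154.84044539120126 (case y: 84.8)
the job is handed in; nothing more can be done
None
```

The panel is shut, and the stud is pushed in, turned a quarter turn clockwise and caught in its notch. The gripper has let go, and the job is handed in. It finished at about 20 s of the 64 s allowed.

- **Panel:** I pressed it shut on the left pad until it stopped at z = 0.115 m. Both teal pads kept the same pixel positions after the release, so it still lies flush.
- **Finding the bottom:** I gripped the wing and pressed down in steps of 1 mm or less. The force rose from about 7.5 N to 9.8 N at the bottom, which I estimate bent the back plate about 0.25 mm (0.8 mm is the limit). It reached 10.8 N for one reading while turning, and I eased off straight away.
- **Turning:** I turned the tool to about 89.5°. The measured moment stayed within 0.1 N m, inside the reading noise, and the wing turned with the gripper without slipping.
- **The catch:** Raised about 5 mm, the stud met a firm stop and the force switched to a 3.5 N pull. After release the wing sits about 10 mm lower than when the stud was out, so it is caught.
- **Bystanders:** In the final picture the lens, jar and slide box stand where they were. I confirmed this with numbers only for the jar; the arm partly hid the slide box.

**Check that disagreed:** my final calculation of the wing's angle from the top view gave −155°, which doesn't fit any plausible position. The same calculation was also wrong earlier (13° against −9.5° from the wrist camera), probably because of stray red pixels in the mask. The final picture, the 17 × 6 pixel shape of the wing and the tool angle all put it along the case's y axis, so I relied on those.

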